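Clamp the loose glass cell in the empty station of the sample panel

ROBOT

A 6-joint arm with a two-finger parallel gripper is mounted at the origin on the work surface. World frame = base frame: x ahead of the robot, y to its left, z up, the work surface at z = 0. Lengths are in m, angles in rad, forces in N, time in s.
With the tool pointing down it reaches from about 0.3 to 0.775 m from the base axis. Payload 14.6 kg.
Tool frame: the origin (TCP) lies on the mounting face of the last link; the fingertips stand 199 mm ahead of it and the grasp point (between the pads) lies 180 mm ahead of it; z points along the fingers, y is the line along which they close (so a half turn about z gives the same grasp; the last joint's range is limited). The gripper opens to 94 mm and grips with 3 to 60 N. Pads are 16 mm wide; open, the fingers measure 119 mm over their backs; the gripper's body (75 mm by 177 mm) begins 78 mm behind the grasp point.
Start: joints at [-1.193, 0.3, 1.521, -0, 1.321, -0.067], TCP at [0.237, -0.496, 0.405] pointing down, gripper open.
Joint ranges: [-3.03, 3.03], [-0.79, 2.21], [0.23, 2.52], [-1.04, 4.18], [0, 3.07], [-2.55, 2.55]. Speed limits (rad/s): [2.22, 2.22, 2.57, 3.14, 3.14, 3.14].

INTERFACE

Orientations are given as a rotation vector (axis times angle).
In Python, from station import telemetry, vision, ticket gives the robot as it stands.
- The arm moves only by the shell command python3 -m pendant 'ROWS' [FORCE]. ROWS is JSON, a list of rows, each an object with "hand": the finger opening in cm, from 0 to 9.4; "travel": the shift along the tool's x, y, z in cm, a list of three; "twist": the turn about the tool's z in rad. A call has 1 to 20 rows; each row shifts and turns the commanded pose from where the row before left it, along the tool's axes as they then stand; what a row does not reach is not made up. A row lasts 1/8 s, in which the tool goes at most 62.5 mm and 10.7 degrees, less where a joint would pass 70% of its speed; a pose out of reach is approached as far as the arm can. A call with a gripper value outside its range is refused whole. The fingers move at their own pace and stop on an object; FORCE is the grip in N (left out, the last holds). Time passes only in rows, so rows that do not move let the fingers close. It gives the time, the measured TCP pose, the force, the opening and the grip force at its end, in the units of the state.
- telemetry.sense(): the state, without advancing time (a new reading comes with each control period).
- vision.snapshot(name): name is "scene" or "top"; returns a dict with "img" (480x640x3 uint8, blue, green, red), "depth" (480x640 float32, m along the optical axis (not along the pixel's ray), 0 where there is no reading), "fx", "fy", "cx", "cy" (pixels), "k1" (the pictures are not rectified: a ray, as slopes to the right and down, at radius r is drawn at 1 + k1 r^2 times it, then the intrinsics apply), "R" (3x3) and "t" (3): a world point X has camera coordinates R X + t. Camera axes: x right, y down, z forward; pixel columns grow to the right and rows downward; lengths in m; the calibration is good to about 2 mm. A picture is of the moment at which its call begins.
- ticket.hand_in(): hands the job in; it is judged then, once.
The state is a dict: "time": time; "qpos": joint angles; "qd": joint speeds; "effort": joint torques, N m; "eef_pos": TCP position; "orientation": TCP orientation; "force": force on the tool from outside, world axes, zero at the start; "torque": the same for the moment, N m; "grip_width": finger opening in m; "finger_force": force on a finger pad.
Only numpy, scipy, OpenCV 4.12 (cv2) and the standard library are available. Lean on these libraries where they do the work, as an engineer would, in place of code of your own. Each camera call takes 0.05 s, during which the arm holds its last target. There are 200 camera calls.

TASK

Stand the loose capped glass cell in the one empty clamp station of the sample panel, between its jaw and its stop, and let go of it. Then turn that station's knob clockwise until the jaw holds the cell snugly: stop as soon as you feel a light but definite resistance build up (about 8 N of clamping), because the glass breaks if it is squeezed hard. Do not brush any other knob, and leave the other cells and the things on the bench where they are.

Things in the scene. Friction and masses are not known exactly. Their poses are not given: they have to be found in the camera images.
- station: the empty clamp station: white block 190 (x) x 56 (y) x 30 mm on a 12 mm base plate on the bench, one of three alike in a row along y, 60 mm apart; order, place and yaw of the row vary. Origin on the block's underside, x from knob to jaw to stop, z up. Flat deck at z = 30, knob axis at x = -85, y = 0, relaxed jaw pad near x = 0.
- slot (a point): point of the empty station on the deck at x = 14, y = 0, between jaw and stop: about where the cell goes (within 6 mm in y). The fixed stop is an aluminium block 26 mm wide, 31 mm high; its face lies somewhere between 12 and 18 mm beyond this point in +x (set by a screw, not measured). The pad slides a standing cell along the deck to the stop.
- jaw_face (a point): centre of the front face of the jaw's pad when relaxed, 15 mm above the deck. Jaw 20 mm wide, 27 mm high; it moves in the station's +x by 11 mm per rad of the knob. The rubber pad is sprung on the jaw: 4 N per mm of squeeze, 3.8 mm at most; this point moves with the jaw and does not show the squeeze.
- jaw: the same jaw; its origin is 15 mm below jaw_face, on the deck, same axes as the station.
- knob (a joint): angle of the empty station's knob, rad; grows clockwise from above (closing). Starts at 0 to 0.12; the cell meets the stop after 0.55 to 1.3 rad of turning. Stays where it is left: 0.15 N m of friction against any motion (so at rest the torque may lag by that much either way), plus 0.011 N m against closing per newton on the cell once at the stop. Snug is 4 to 12 N; the glass breaks above 16 N.
- knob_grip (a point): on the axis of the empty station's knob, 29 mm above the deck, where to grip it. Black disc 34 mm across, 6 mm high, with an upright bar 32 mm long, 12 mm thick, its top 40 mm above the deck; this point's x axis runs along the bar and turns with it (station's x at angle 0). Next knobs' axes are 60 mm away in y, their nearest edges 43 mm: open the fingers little.
- cell_mid (a point): centre of the loose capped glass cell, upright on a 2 mm grey mat to the right of the panel: 18 mm (x) x 28 mm (y) x 45 mm high, 40 g. Hold it across its 28 mm width and set it with its 18 mm along the station's x, so that the fingers stay beside the 20 mm wide jaw.
- knob_a: black bar knob exactly like the target's (disc 34 mm across, bar 32 x 12 mm rising to 40 mm above the deck); the knob of a filled station. Origin on its axis at its foot, z up. Leave it untouched.
- knob_b: black bar knob exactly like the target's (disc 34 mm across, bar 32 x 12 mm rising to 40 mm above the deck); the knob of the other filled station. Origin on its axis at its foot, z up. Leave it untouched.
- knob_c: black bar knob exactly like the target's (disc 34 mm across, bar 32 x 12 mm rising to 40 mm above the deck); a lamp dimmer on the left end of the panel (120 mm to +y of the panel's middle station). Origin on its axis at its foot, z up. Leave it untouched.
- knob_d: black bar knob exactly like the target's (disc 34 mm across, bar 32 x 12 mm rising to 40 mm above the deck); a lamp dimmer on the right end of the panel. Origin on its axis at its foot, z up. Leave it untouched.
- cell_a_mid (a point): centre of a cell like the loose one, already clamped in a filled station; leave it.
- cell_b_mid (a point): centre of the other clamped cell; leave it.
- dish: glass dish 90 mm across, 16 mm high, on the bench at the left; origin under its centre
- reagent: amber bottle 56 mm across, 110 mm high, on the left; origin under its centre
- jar: glass jar 60 mm across, 60 mm high, on the right beyond the mat; origin under its centre
- pen: black pen lying on the bench left of the robot, 130 mm long, 9 mm thick; origin under its middle
Mind the look-alikes: they are no part of the job. What is shaped like the part that bears cell_mid but green is not meant.

How it is judged:
On the way, in this order (a step that is already met when the one before it is completed fails the run):
1. the cell stands upright on the empty station's deck between jaw and stop, let go, not yet clamped (x of cell_mid in the frame of station between 0.004 and 0.03 m and y of cell_mid in the frame of station between -0.006 and 0.006 m and z of cell_mid in the frame of station between 0.049 and 0.0555 m and angle between cell_mid's own z axis and vertical below 0.08 rad and contact force between the fingers and cell below 0.1 N and contact force between cell and jaw below 1.5 N), for 0.2 s.
2. the jaw holds the cell with 4 to 12 N (x of cell_mid in the frame of station between 0.004 and 0.03 m and y of cell_mid in the frame of station between -0.006 and 0.006 m and z of cell_mid in the frame of station between 0.049 and 0.0555 m and angle between cell_mid's own z axis and vertical below 0.08 rad and contact force between cell and jaw between 4 and 12 N), for 0.2 s.
At the end, for the whole second after the job is handed in: the cell stands upright (within 0.08 rad) on the deck of the empty station, centred within 6 mm across it, between jaw and stop, at rest and clamped by the jaw with 4 to 12 N; the clamped cells have not moved by 4 mm (all of step 2 and linear speed of cell below 0.01 m/s and distance of each of cell_a_mid, cell_b_mid from where it was at the start of the episode below 0.004 m); the robot touches nothing.
It fails at once if the glass cell is squeezed by the jaw with more than 16 N (contact force between cell and jaw above 16 N).
It fails at once if another knob is touched (more than 0.5 N) (contact force between anything else and knob_a above 0.5 N or contact force between anything else and knob_b above 0.5 N or contact force between anything else and knob_c above 0.5 N or contact force between anything else and knob_d above 0.5 N).
It fails at once if an already clamped cell is moved by more than 4 mm (distance of any of cell_a_mid, cell_b_mid from where it was at the start of the episode above 0.004 m).
It fails at once if a bystander on the bench is moved by more than 20 mm (distance of any of dish, reagent, jar, pen from where it was at the start of the episode above 0.02 m).
It also fails if it takes over 72 s, if anything falls off the work surface, if the arm or the gripper's body presses on something with over 40 N, if the wrist force passes 120 N, or if a joint passes its speed limit or range.

## Working session

There is one attempt and no reset: what is moved stays moved. The work goes in short steps, Python scripts to look and compute and a shell command to move; the robot and the scene stay as the last step left them, time stands still between calls to the robot, and variables do not carry over. Pictures are saved under pics/ and viewed, at most 10 in all, crops included, and the job is handed in when it is done.

```bash
mkdir -p pics; ls; python3 - <<'E'
from station import telemetry, vision
import cv2,numpy as np
for n in("scene","top"):
    s=vision.snapshot(n); cv2.imwrite(f"pics/{n}0.png",s["img"]); np.savez(f"{n}0.npz",**s)
    print(n,s["fx"],s["cx"],s["cy"],s["k1"],s["R"].round(3).tolist(),s["t"],-s["R"].T@s["t"])
print(telemetry.sense())
E
```

```text
pics
scene 539.3477276048817 319.476542865059 236.753542027251 0.03273293347319724 [[-0.306, 0.952, 0.02], [0.609, 0.212, -0.764], [-0.731, -0.221, -0.645]] [ 0.13066052 -0.25774473  1.56193978] [1.33946633 0.27603812 0.80795624]
top 613.8850303102685 316.40917022661847 246.63829991222477 0.023400069286572223 [[-0.02, -1.0, -0.008], [-0.988, 0.021, -0.153], [0.153, 0.005, -0.988]] [0.04740381 0.54223767 1.30499314] [0.33709713 0.02953145 1.37286901]
{'time': 0.1, 'qpos': array([-1.19260249e+00,  3.00410380e-01,  1.52152145e+00,  7.78462466e-07,
        1.32072007e+00, -6.66162179e-02]), 'qd': array([-3.16476261e-05, -6.35587470e-04, -2.05198208e-03, -5.51629438e-04,
       -1.22308672e-03, -1.56448147e-03]), 'effort': array([ 1.59282823e-03, -5.32639575e+01, -3.53286088e+01,  7.09665706e-02,
        2.34897877e-02, -7.62841250e-05]), 'eef_pos': array([ 0.23663504, -0.49645611,  0.40414476]), 'orientation': array([-3.06319383e+00, -6.92728955e-01,  2.56908237e-04]), 'force': array([-0.0465503 ,  0.06184192,  0.00638329]), 'torque': array([-0.0452838 ,  0.01666685,  0.02601544]), 'finger_force': 0.0, 'grip_width': 0.09388053365373944}
```

View pics/top0.png

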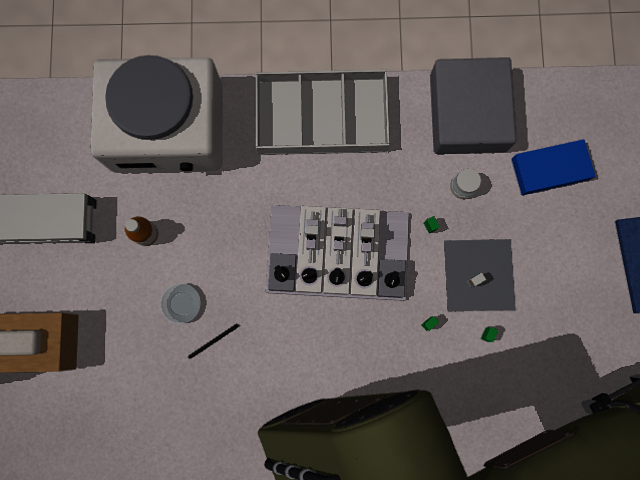

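View pics/scene0.png

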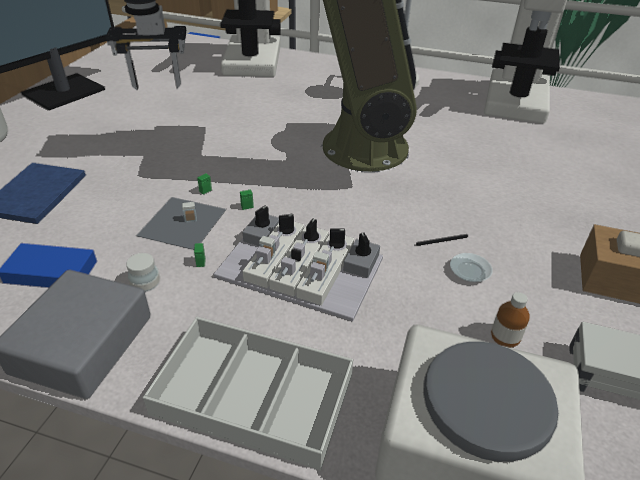

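Top view: panel near (338,252), knobs at (282,309,337,364,392; ~275), loose cell at (478,280) on the mat. I'll zoom both views to find the empty station.

```bash
python3 - <<'E'
import cv2,numpy as np
a=cv2.imread("pics/top0.png")[200:315,262:527]; b=cv2.imread("pics/scene0.png")[190:325,205:390]
cv2.imwrite("pics/c1.png",cv2.resize(a,(795,345),interpolation=cv2.INTER_CUBIC))
cv2.imwrite("pics/c2.png",cv2.resize(b,(740,540),interpolation=cv2.INTER_CUBIC))
E
```

```text
(no output)
```

View pics/c1.png

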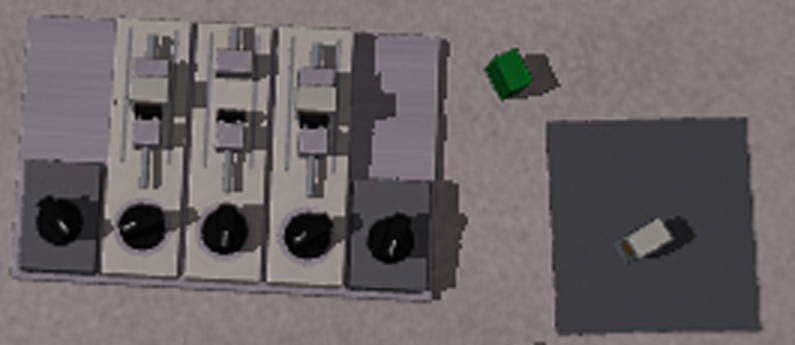

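View pics/c2.png

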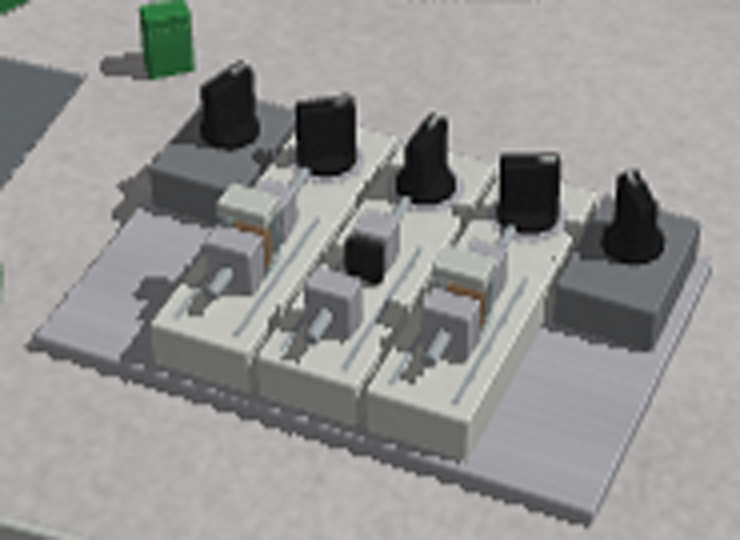

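Middle station is empty (top crop: jaw at (230,132), stop at (235,60) with nothing between); its bar is along x. Now measure.

```bash
cat > h.py <<'E'
import cv2,numpy as np
def rays(s,uv):
    K=np.array([[s["fx"],0,s["cx"]],[0,s["fy"],s["cy"]],[0,0,1.]])
    n=cv2.undistortPoints(np.asarray(uv,np.float64).reshape(-1,1,2),K,np.array([float(s["k1"]),0,0,0,0])).reshape(-1,2)
    return np.c_[n,np.ones(len(n))]@s["R"], -s["R"].T@s["t"]
def cast(s,uv,z):
    d,c=rays(s,uv); return c+d*((z-c[2])/d[:,2])[:,None]
def cloud(s):
    v,u=np.mgrid[:480,:640]; d,c=rays(s,np.c_[u.ravel(),v.ravel()])
    return (c+d*s["depth"].reshape(-1,1)).reshape(480,640,3)
E
python3 - <<'E'
from h import *
s=dict(np.load("top0.npz")); P=cloud(s); img=s["img"]; g=img.max(2)
w=np.zeros((480,640),bool); w[195:310,255:420]=1
def rect(p): 
    r=cv2.minAreaRect(p.astype(np.float32)*1000); return r
z=P[...,2]
print("mat z",np.median(z[250:265,455:500]),"bench",np.median(z[340:360,260:300]))
deck=w&(abs(z-.042)<.006)&(g>150); n,l,st,c=cv2.connectedComponentsWithStats(cv2.morphologyEx(deck.astype(np.uint8),cv2.MORPH_CLOSE,np.ones((5,5))))
k=1+st[1:,4].argmax(); uv=np.argwhere(l==k)[:,::-1]
print("deck",st[k],rect(cast(s,uv,.042)[:,:2]),np.median(z[deck]))
top=w&(z>.070)&(g<70); n,l,st,c=cv2.connectedComponentsWithStats(top.astype(np.uint8))
for k in range(1,n):
    if st[k,4]>15: uv=np.argwhere(l==k)[:,::-1]; print("knob",st[k],rect(cast(s,uv,.082)[:,:2]))
disc=w&(g<60)
m=np.zeros_like(w); m[262:300,460:500]=1; m&=(z>.030)
uv=np.argwhere(m)[:,::-1]; print("cell",len(uv),uv.mean(0),cast(s,[uv.mean(0)],.047),rect(cast(s,uv,.047)[:,:2]))
# jaw/stop tops above deck in middle column
m=w&(z>.060)&(g>=70); n,l,st,c=cv2.connectedComponentsWithStats(m.astype(np.uint8))
for k in range(1,n):
    if st[k,4]>15: uv=np.argwhere(l==k)[:,::-1]; print("blk",st[k],np.median(z[l==k]),rect(cast(s,uv,np.median(z[l==k]))[:,:2]))
E
```

```text
mat z 0.001029631912749851 bench -0.0009699081019387545
deck [ 296  206   83   89 3450] ((535.66796875, -9.800369262695312), (173.32357788085938, 187.2606658935547), 85.66240692138672) 0.04114417988773644
knob [307 234   9   4  16] ((561.1688842773438, 47.23566436767578), (17.083799362182617, 6.496187686920166), 88.78910064697266)
knob [275 265  12  15  82] ((484.4992370605469, 113.22506713867188), (32.490142822265625, 11.764942169189453), 34.62810134887695)
knob [301 269  16  10  87] ((481.03338623046875, 54.03559112548828), (15.253121376037598, 31.603240966796875), 18.89702606201172)
knob [334 268   7  16  80] ((474.6793212890625, -5.756990909576416), (11.652581214904785, 31.88823127746582), 83.36825561523438)
knob [358 271  15  12  83] ((470.7065124511719, -65.27888488769531), (12.263368606567383, 31.747066497802734), 30.800649642944336)
knob [389 271  10  16  86] ((466.3660583496094, -124.61833953857422), (12.52856159210205, 32.37965774536133), 67.96835327148438)
cell 133 [477.31578947 279.07518797] [[ 0.46413798 -0.3096927   0.047     ]] ((462.55877685546875, -315.2501525878906)
[... 253 characters left out ...]
172 ((598.7559204101562, -14.828152656555176), (23.740543365478516, 19.821849822998047), 88.62327575683594)
blk [360 214  14  25 202] 0.08250834118352535 ((579.1697998046875, -71.74208068847656), (27.673538208007812, 52.363468170166016), 88.07002258300781)
blk [306 239  10   9  74] 0.06800501968557304 ((547.2457275390625, 48.80964660644531), (19.389358520507812, 17.445608139038086), 88.7985610961914)
blk [334 240   9  10  75] 0.06737028098206066 ((542.8685302734375, -10.312516212463379), (17.228967666625977, 19.61188316345215), 88.50694274902344)
blk [362 242   9  10  75] 0.06895619934977582 ((536.996337890625, -70.26976013183594), (17.179367065429688, 19.646554946899414), 88.22111511230469)
```

```bash
cat >> h.py <<'E'
from scipy.spatial.transform import Rotation as Ro
from station import telemetry
def goal(p,yaw,quiet=False):
    """p: grasp point world m; yaw: world angle of the closing line (tool y), mod pi -> travel cm in present tool axes, twist options"""
    t=telemetry.sense(); R=Ro.from_rotvec(t["orientation"]).as_matrix()
    g=t["eef_pos"]+.18*R[:,2]
    y=np.arctan2(R[1,1],R[0,1]); tw=-((yaw-y+np.pi/2)%np.pi-np.pi/2)
    print("t",t["time"].__round__(2),"grasp",g.round(4),"zaxis",R[:,2].round(4),"yaw_y",round(y,4),"q1,q6",t["qpos"][[0,5]].round(3))
    print("travel cm",((np.asarray(p)-g)@R*100).round(2),"twist",round(tw,3),"w",t["grip_width"].round(4),"F",t["force"].round(2),"T",t["torque"].round(3))
E
python3 - <<'E'
from h import *
s=dict(np.load("top0.npz")); P=cloud(s); z=P[...,2]
m=np.zeros(z.shape,bool); m[262:300,460:500]=1
for h in(.030,.040):
    n,l,st,c=cv2.connectedComponentsWithStats((m&(z>h)).astype(np.uint8)); k=1+st[1:,4].argmax()
    uv=np.argwhere(l==k)[:,::-1]; r=cv2.minAreaRect(cast(s,uv,.047)[:,:2].astype(np.float32)*1000); print(h,st[k],r,np.median(z[l==k])); print(np.bincount(np.round(z[l==k]*1000).astype(int)))
s=dict(np.load("scene0.npz")); P=cloud(s); z=P[...,2]
m=(abs(P[...,0]-.463)<.03)&(abs(P[...,1]+.31)<.03)&(z>.042); uv=np.argwhere(m)[:,::-1]
print("scene",len(uv),cv2.minAreaRect(cast(s,uv,.047)[:,:2].astype(np.float32)*1000))
m=(abs(P[...,0]-.475)<.025)&(abs(P[...,1]+.006)<.025)&(z>.079); uv=np.argwhere(m)[:,::-1]
print("scene knob",len(uv),cv2.minAreaRect(cast(s,uv,.082)[:,:2].astype(np.float32)*1000))
goal([.463,-.310,.15],0)
E
```

```text
0.03 [470 273  16  14 125] ((464.185546875, -309.5093994140625), (18.222808837890625, 31.94768524169922), 29.416349411010742) 0.04571309926180955
[0 0 0 ... 0 0 1]
0.04 [470 273  16  13 109] ((464.83526611328125, -310.670166015625), (17.48743438720703, 29.28691864013672), 29.415525436401367) 0.04627883212358541
[0 0 0 ... 0 0 1]
scene 87 ((469.1592712402344, -308.55706787109375), (27.394363403320312, 27.427282333374023), 28.74895668029785)
scene knob 60 ((478.7008361816406, -3.800936698913574), (12.66808032989502, 34.53436279296875), 83.7030258178711)
t 0.1 grasp [ 0.2366 -0.4963  0.2241] zaxis [-4.e-04  1.e-03 -1.e+00] yaw_y -1.126 q1,q6 [-1.193 -0.067]Traceback (most recent call last):
  File "<stdin>", line 12, in <module>
  File "h.py", line 19, in goal
    print("travel cm",((np.asarray(p)-g)@R*100).round(2),"twist",round(tw,3),"w",t["grip_width"].round(4),"F",t["force"].round(2),"T",t["torque"].round(3))
                                                                                 ^^^^^^^^^^^^^^^^^^^^^
AttributeError: 'float' object has no attribute 'round'
```

```bash
sed -i 's/t\["grip_width"\].round(4)/round(float(t["grip_width"]),4)/;s/,"F",/,"ff",round(float(t["finger_force"]),2),"F",/' h.py; python3 -c "
from h import *
goal([.465,-.3105,.12],-1.058)"
```

```text
t 0.1 grasp [ 0.2366 -0.4963  0.2241] zaxis [-4.e-04  1.e-03 -1.e+00] yaw_y -1.126 q1,q6 [-1.193 -0.067]
travel cm [28.61 -6.93 10.42] twist -0.068 w 0.0939 ff 0.0 F [-0.05  0.06  0.01] T [-0.045  0.017  0.026]
```

```bash
python3 -m pendant '[{"hand":6,"travel":[4.8,-1.15,0],"twist":0},{"hand":6,"travel":[4.8,-1.15,1],"twist":0},{"hand":6,"travel":[4.8,-1.15,2],"twist":0},{"hand":6,"travel":[4.8,-1.15,2.4],"twist":0},{"hand":6,"travel":[4.8,-1.15,2.5],"twist":0},{"hand":6,"travel":[4.6,-1.2,2.5],"twist":-0.068},{"hand":6,"travel":[0,0,0],"twist":0},{"hand":6,"travel":[0,0,0],"twist":0}]' 15; python3 -c "
from h import *
goal([.465,-.3105,.032],-1.058)
from station import vision
for n in('top','scene'):
    s=vision.snapshot(n); np.savez(n+'1.npz',**s)
cv2.imwrite('pics/s1.png',cv2.resize(s['img'][130:290,100:300],(800,640),interpolation=cv2.INTER_CUBIC)[:600])"
```

```text
time: 1.1
eef_pos: [0.4647, -0.311, 0.3008]
orientation: [3.039, 0.796, -0.0]
force: [0.2, -0.5, 0.8]
grip_width: 0.0599
finger_force: 0.0
t 1.1 grasp [ 0.4647 -0.311   0.1208] zaxis [-2.e-04 -1.e-04 -1.e+00] yaw_y -1.0583 q1,q6 [-0.655  0.403]
travel cm [ 0.05 -0.03  8.88] twist -0.0 w 0.0599 ff 0.0 F [ 0.23 -0.49  0.83] T [-0.036  0.025 -0.013]
```

View pics/s1.png

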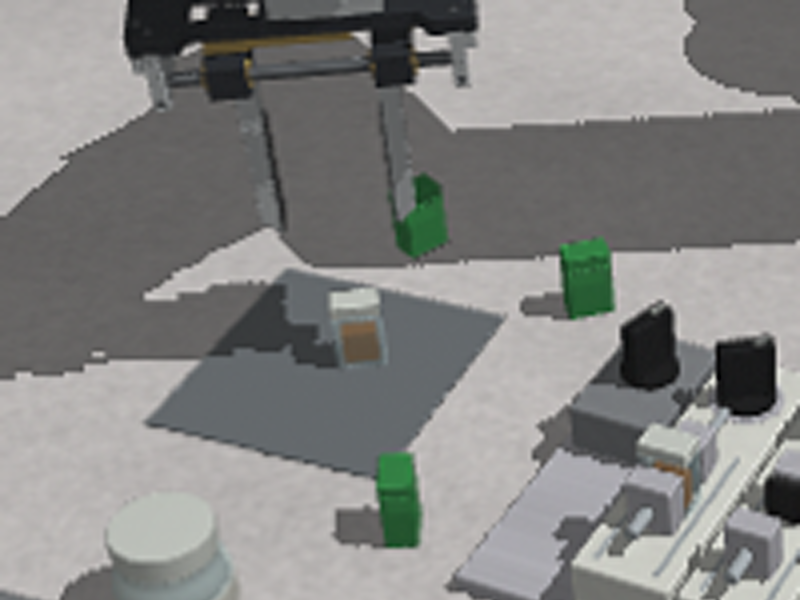

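The fingers (tips ~(275,225),(400,215)) are above and astride the cell at (357,325), broad side aligned. Descend and grip.

```bash
python3 -m pendant '[{"hand":6,"travel":[0.05,0,4],"twist":0},{"hand":6,"travel":[0,0,3],"twist":0},{"hand":6,"travel":[0,0,2],"twist":0},{"hand":6,"travel":[0,0,0],"twist":0},{"hand":2,"travel":[0,0,0],"twist":0},{"hand":2,"travel":[0,0,0],"twist":0},{"hand":2,"travel":[0,0,0],"twist":0},{"hand":2,"travel":[0,0,0],"twist":0},{"hand":2,"travel":[0,0,-3],"twist":0},{"hand":2,"travel":[0,0,-5],"twist":0},{"hand":2,"travel":[0,0,-5],"twist":0},{"hand":2,"travel":[0,0,0],"twist":0},{"hand":2,"travel":[0,0,0],"twist":0}]' 15; python3 -c "
from h import *
goal([.574,-.0132,.16],-1.6465)
from station import vision
s=vision.snapshot('scene'); np.savez('scene2.npz',**s)
cv2.imwrite('pics/s2.png',cv2.resize(s['img'][110:260,110:260],(600,600),interpolation=cv2.INTER_CUBIC))"
```

```text
time: 2.82
eef_pos: [0.4652, -0.3103, 0.3398]
orientation: [-3.038, -0.796, 0.001]
force: [-0.7, 0.1, -0.7]
grip_width: 0.0279
finger_force: 15.0
t 2.83 grasp [ 0.465  -0.3102  0.1598] zaxis [-9.e-04  7.e-04 -1.e+00] yaw_y -1.058 q1,q6 [-0.654  0.404]
travel cm [ 2.407e+01 -2.053e+01 -1.000e-02] twist 0.588 w 0.0279 ff 15.0 F [-0.67  0.07 -0.65] T [-0.006  0.004 -0.01 ]
```

View pics/s2.png

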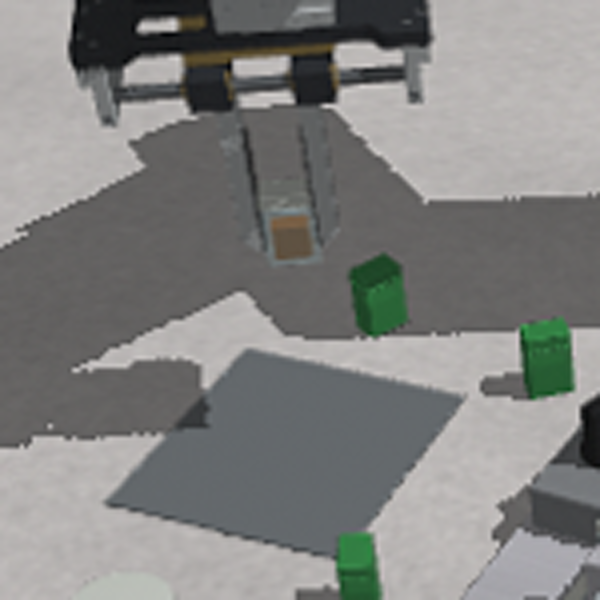

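Cell held squarely at (292,235) in the crop, width 27.9 mm. Carry over the slot.

```bash
python3 -m pendant '[{"hand":2,"travel":[3,-2.5,0],"twist":0},{"hand":2,"travel":[4.2,-3.6,0],"twist":0},{"hand":2,"travel":[4.2,-3.6,0],"twist":0},{"hand":2,"travel":[4.2,-3.6,0],"twist":0},{"hand":2,"travel":[4.2,-3.6,0],"twist":0},{"hand":2,"travel":[4.27,-3.63,0],"twist":0},{"hand":2,"travel":[0,0,0],"twist":0.147},{"hand":2,"travel":[0,0,0],"twist":0.147},{"hand":2,"travel":[0,0,1],"twist":0.147},{"hand":2,"travel":[0,0,2],"twist":0.147},{"hand":2,"travel":[0,0,0],"twist":0},{"hand":2,"travel":[0,0,0],"twist":0},{"hand":2,"travel":[0,0,0],"twist":0}]'; python3 -c "
from h import *
goal([.574,-.0132,.072],-1.6465)
from station import vision
for n in('top','scene'):
    s=vision.snapshot(n); np.savez(n+'3.npz',**s)
    a=s['img'][190:310,245:405] if n=='top' else s['img'][170:290,230:390]
    cv2.imwrite('pics/'+n+'3.png',cv2.resize(a,(800,600),interpolation=cv2.INTER_CUBIC))"
```

```text
time: 4.5
eef_pos: [0.5745, -0.0135, 0.3111]
orientation: [3.139, -0.115, 0.001]
force: [0.2, -0.8, 0.9]
grip_width: 0.0281
finger_force: 15.0
t 4.5 grasp [ 0.5746 -0.0135  0.1311] zaxis [ 7.e-04 -1.e-04 -1.e+00] yaw_y -1.6441 q1,q6 [-0.087  1.557]
travel cm [-0.06 -0.02  5.91] twist 0.002 w 0.0281 ff 15.0 F [ 0.24 -0.81  0.86] T [ 0.023 -0.091  0.038]
```

View pics/scene3.png

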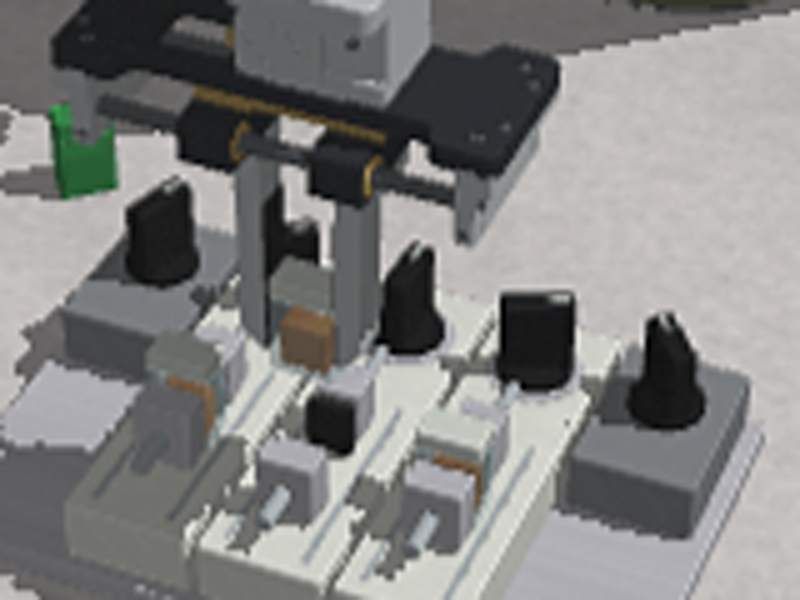

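Cell hangs above the middle station between pad (330,420) and stop (290,480), fingers aligned with y. I check the offset in the same camera.

```bash
python3 - <<'E'
from h import *
c,sn=np.cos(-.0757),np.sin(-.0757); O=np.array([.5603,-.0121])
st=lambda p:np.c_[(np.asarray(p)[:,:2]-O)@np.array([[c,-sn],[sn,c]]),np.asarray(p)[:,2]-.012]*1000
t=telemetry.sense(); print("tool grasp in station",st([[.5746,-.0135,.1311]]).round(1))
for n in("scene3","scene0","top0"):
    s=dict(np.load(n+".npz")); P=cloud(s); S=st(P.reshape(-1,3)).reshape(480,640,3); hsv=cv2.cvtColor(s["img"],cv2.COLOR_BGR2HSV); g=s["img"].max(2)
    lo=(S>[-150,-30,-20]).all(2)&(S<[90,30,160]).all(2)
    def rep(k,m):
        p=S[m]
        if len(p)>5: print(n,k,len(p),"lo",np.percentile(p,5,0).round(1),"mid",np.median(p,0).round(1),"hi",np.percentile(p,95,0).round(1))
    if n=="scene3":
        rep("label",lo&(hsv[...,1]>90)&(hsv[...,0]<20)&(S[...,2]>75)&(S[...,2]<140)&(abs(S[...,1])<14))
        rep("captop",lo&(hsv[...,1]<60)&(g>90)&(S[...,2]>128)&(S[...,2]<142)&(abs(S[...,0]-14)<14)&(abs(S[...,1])<13))
    rep("pad",lo&(g<70)&(abs(S[...,0])<15)&(S[...,2]<62)&(S[...,2]>33))
    rep("stop top",lo&(g>70)&(abs(S[...,0]-40)<22)&(S[...,2]<66)&(S[...,2]>57))
    rep("stop all",lo&(g>70)&(abs(S[...,0]-40)<22)&(S[...,2]<66)&(S[...,2]>37))
    rep("jaw top",lo&(g>70)&(abs(S[...,0]+15)<14)&(S[...,2]<62)&(S[...,2]>53))
    rep("knob top",lo&(g<70)&(abs(S[...,0]+85)<22)&(S[...,2]<75)&(S[...,2]>66.5))
E
```

```text
tool grasp in station [[ 14.4  -0.3 119.1]]
scene3 label 41 lo [ 22.3  -6.  104.9] mid [ 23.5   5.1 119.2] hi [ 25.3  11.9 125.7]
scene3 captop 100 lo [  9.6 -11.4 128.9] mid [ 21.4  -0.4 135.5] hi [ 25.   10.2 138. ]
scene3 pad 100 lo [-2.9 -7.4 35.6] mid [ 1.2  2.2 48.5] hi [ 3.1 11.4 59.1]
scene3 stop top 97 lo [29.9 -9.8 57.8] mid [39.2  2.7 62.1] hi [45.6 14.6 64.7]
scene3 stop all 210 lo [30.6 -9.9 39.8] mid [43.2  4.6 55. ] hi [54.2 14.5 63.8]
scene3 jaw top 55 lo [-23.9  -6.6  54.7] mid [-12.4   4.1  58.2] hi [-6.5 11.  60.8]
scene3 knob top 50 lo [-94.1  -3.   67. ] mid [-78.    3.5  70.4] hi [-67.6   7.4  72.6]
scene0 pad 101 lo [-2.8 -7.8 35.6] mid [ 0.7  2.6 48.2] hi [ 3.2 11.  59.5]
scene0 stop top 95 lo [29.9 -9.9 58.2] mid [39.1  2.3 62.1] hi [46.  14.  64.3]
scene0 stop all 211 lo [30.1 -9.9 39.9] mid [43.5  4.4 55.2] hi [53.2 14.5 64. ]
scene0 jaw top 73 lo [-24.9  -7.4  55. ] mid [-15.2   1.9  58. ] hi [-7.2 11.1 60.5]
scene0 knob top 48 lo [-93.9  -2.4  68. ] mid [-79.7   3.7  70.5] hi [-66.7   7.6  73.3]
top0 pad 40 lo [-10.2 -15.1  36. ] mid [-4.1 -1.3 55.1] hi [-0.1  7.7 60.5]
top0 stop top 68 lo [ 28.5 -11.6  58.3] mid [35.4  1.1 60.8] hi [42.  11.7 65.1]
top0 stop all 104 lo [ 28.5 -11.6  43.4] mid [37.3  1.  59.1] hi [57.9 11.7 64.1]
top0 jaw top 67 lo [-25.6  -8.3  53.2] mid [-18.3   0.3  55.7] hi [-10.    9.1  59.9]
top0 knob top 62 lo [-97.9  -5.3  67.3] mid [-83.9  -0.1  69.4] hi [-71.7   5.4  73.1]
```

```bash
python3 - <<'E'
from h import *
c,sn=np.cos(-.0757),np.sin(-.0757); O=np.array([.5603,-.0121])
s=dict(np.load("scene3.npz")); P=cloud(s).reshape(-1,3); S=(np.c_[(P[:,:2]-O)@np.array([[c,-sn],[sn,c]]),P[:,2]-.012]*1000).reshape(480,640,3)
for r in range(222,242,2):
    m=(abs(S[r,:,0]-22)<5)&(abs(S[r,:,1])<45)&(S[r,:,2]>70); u=np.flatnonzero(m)
    if len(u): print(r,u.min(),u.max(),"z",S[r,u,2].mean().round(),"x",S[r,u[0],0].round(1),S[r,u[-1],0].round(1),"y",S[r,u[0],1].round(1),S[r,u[-1],1].round(1),"mid",((S[r,u[0],1]+S[r,u[-1],1])/2).round(1))
E
```

```text
222 278 303 z 150.0 x 24.8 17.6 y -23.5 26.1 mid 1.3
224 278 302 z 144.0 x 23.3 21.9 y -24.4 25.9 mid 0.7
226 278 303 z 138.0 x 24.6 18.4 y -23.9 26.4 mid 1.3
228 278 303 z 134.0 x 22.1 18.7 y -25.4 26.5 mid 0.6
230 278 303 z 129.0 x 23.7 17.8 y -24.7 26.2 mid 0.7
232 278 302 z 125.0 x 21.7 21.8 y -25.9 25.8 mid -0.1
234 278 302 z 120.0 x 23.8 22.9 y -25.0 26.3 mid 0.7
236 280 302 z 115.0 x 24.1 20.3 y -20.6 25.1 mid 2.3
238 282 303 z 111.0 x 23.2 17.9 y -16.8 26.3 mid 4.7
240 284 302 z 106.0 x 22.6 21.3 y -12.8 25.6 mid 6.4
```

```bash
python3 -m pendant '[{"hand":2,"travel":[0.13,-0.15,0],"twist":0},{"hand":2,"travel":[0,0,1.5],"twist":0},{"hand":2,"travel":[0,0,1.5],"twist":0},{"hand":2,"travel":[0,0,1.5],"twist":0},{"hand":2,"travel":[0,0,1.0],"twist":0},{"hand":2,"travel":[0,0,0.3],"twist":0},{"hand":2,"travel":[0,0,0],"twist":0},{"hand":2,"travel":[0,0,0],"twist":0}]'; python3 -m pendant '[{"hand":2,"travel":[0,0,0.1],"twist":0},{"hand":2,"travel":[0,0,0],"twist":0},{"hand":2,"travel":[0,0,0],"twist":0}]'; python3 -m pendant '[{"hand":2,"travel":[0,0,0.1],"twist":0},{"hand":2,"travel":[0,0,0],"twist":0},{"hand":2,"travel":[0,0,0],"twist":0}]'
```

```text
time: 5.6
eef_pos: [0.5759, -0.0121, 0.2532]
orientation: [3.139, -0.118, 0.001]
force: [-0.2, 0.1, -0.1]
grip_width: 0.0275
finger_force: 15.0
time: 5.98
eef_pos: [0.5758, -0.012, 0.2517]
orientation: [3.139, -0.118, 0.0]
force: [0.2, -0.4, -0.0]
grip_width: 0.0277
finger_force: 15.0
time: 6.35
eef_pos: [0.5758, -0.012, 0.2511]
orientation: [3.139, -0.118, 0.001]
force: [-2.0, 0.1, 5.4]
grip_width: 0.0279
finger_force: 15.0
```

Touchdown at the expected height. Release and lift.

```bash
python3 -m pendant '[{"hand":3.8,"travel":[0,0,0],"twist":0},{"hand":3.8,"travel":[0,0,0],"twist":0},{"hand":3.8,"travel":[0,0,0],"twist":0},{"hand":3.8,"travel":[0,0,-1.5],"twist":0},{"hand":3.8,"travel":[0,0,-4],"twist":0},{"hand":3.8,"travel":[0,0,-5],"twist":0},{"hand":3.8,"travel":[0,0,0],"twist":-0.18},{"hand":3.8,"travel":[0,0,0],"twist":-0.18},{"hand":3.8,"travel":[0,0,0],"twist":-0.18},{"hand":3.8,"travel":[0,0,0],"twist":-0.18}]'; python3 -c "
from h import *
goal([.477,-.0045,.12],1.495)
from station import vision
s=vision.snapshot('scene'); np.savez('scene4.npz',**s)
cv2.imwrite('pics/s4.png',cv2.resize(s['img'][200:320,230:390],(800,600),interpolation=cv2.INTER_CUBIC))"
```

```text
time: 7.6
eef_pos: [0.5757, -0.012, 0.3568]
orientation: [2.976, 1.004, 0.001]
force: [-0.9, 0.3, -0.4]
grip_width: 0.0381
finger_force: 0.0
t 7.6 grasp [ 0.5759 -0.0121  0.1768] zaxis [ 1.e-03 -1.e-04 -1.e+00] yaw_y -0.9201 q1,q6 [-0.085  0.836]
travel cm [-7.41 -6.59  5.67] twist 0.727 w 0.0381 ff 0.0 F [-0.9   0.32 -0.39] T [-0.026 -0.069  0.027]
```

View pics/s4.png

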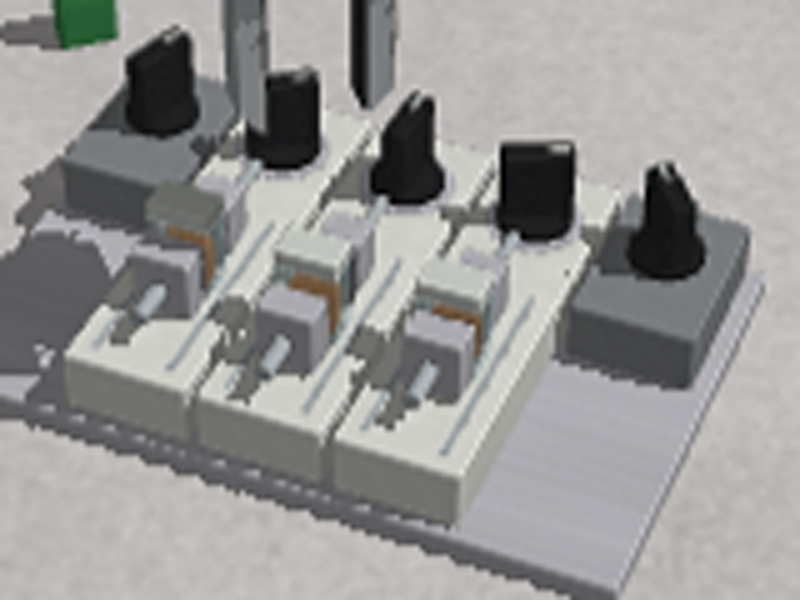

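Cell stands upright at (310,275) between jaw and stop, in line with its neighbours. Turn the wrist back to get room for the knob turn.

```bash
python3 -m pendant '[{"hand":2.4,"travel":[0,0,0],"twist":-0.18},{"hand":2.4,"travel":[0,0,0],"twist":-0.18},{"hand":2.4,"travel":[0,0,0],"twist":-0.18},{"hand":2.4,"travel":[0,0,0],"twist":-0.18},{"hand":2.4,"travel":[0,0,0],"twist":-0.18},{"hand":2.4,"travel":[0,0,0],"twist":-0.18},{"hand":2.4,"travel":[0,0,0],"twist":-0.18},{"hand":2.4,"travel":[0,0,0],"twist":-0.18},{"hand":2.4,"travel":[0,0,0],"twist":-0.18},{"hand":2.4,"travel":[0,0,0],"twist":-0.18},{"hand":2.4,"travel":[0,0,0],"twist":-0.18},{"hand":2.4,"travel":[0,0,0],"twist":-0.18},{"hand":2.4,"travel":[0,0,0],"twist":-0.18},{"hand":2.4,"travel":[0,0,0],"twist":-0.035},{"hand":2.4,"travel":[0,0,0],"twist":0}]'; python3 - <<'E'
from h import *
goal([.4769,-.0044,.12],1.457)
c,sn=np.cos(-.0757),np.sin(-.0757); O=np.array([.5603,-.0121])
s=dict(np.load("scene4.npz")); P=cloud(s).reshape(-1,3); S=(np.c_[(P[:,:2]-O)@np.array([[c,-sn],[sn,c]]),P[:,2]-.012]*1000).reshape(480,640,3); g=s["img"].max(2)
for d in(-60,0,60):
    T=S-[0,d,0]
    for k,z0,z1,x0,x1 in(("cap",70,80,0,32),("stop",57,66,27,55)):
        p=T[(g>70)&(abs(T[...,1])<22)&(T[...,2]>z0)&(T[...,2]<z1)&(T[...,0]>x0)&(T[...,0]<x1)]; print(d,k,len(p),np.percentile(p,[5,50,95],0).round(1).tolist())
E
```

```text
time: 9.52
eef_pos: [0.5757, -0.012, 0.3561]
orientation: [0.198, 3.135, 0.0]
force: [-0.5, 1.1, 0.1]
grip_width: 0.0243
finger_force: 0.0
t 9.53 grasp [ 0.5758 -0.012   0.1761] zaxis [ 3.e-04  0.e+00 -1.e+00] yaw_y 1.4448 q1,q6 [-0.084 -1.529]
travel cm [ 9.91 -0.49  5.6 ] twist -0.012 w 0.0243 ff 0.0 F [-0.46  1.14  0.11] T [ 0.074 -0.192 -0.025]
-60 cap 109 [[2.9, -10.6, 71.2], [13.1, 2.0, 75.3], [20.5, 15.2, 77.9]]
-60 stop 60 [[28.4, -9.0, 57.5], [33.7, 2.5, 62.0], [37.0, 14.5, 64.6]]
0 cap 109 [[8.9, -10.1, 71.2], [19.1, 2.4, 75.5], [26.1, 15.0, 77.8]]
0 stop 96 [[29.7, -9.7, 57.7], [39.2, 2.7, 62.0], [45.2, 13.8, 64.0]]
60 cap 116 [[3.3, -10.8, 71.1], [13.5, 2.5, 75.6], [20.4, 15.1, 77.8]]
60 stop 64 [[27.3, -9.8, 58.0], [32.8, 1.7, 61.7], [36.3, 14.0, 64.0]]
```

Cell is centred like its neighbours (cap 2.4 vs stop 2.7 in the same view). Go over the knob.

```bash
python3 -m pendant '[{"hand":2.4,"travel":[3.3,-0.16,0],"twist":-0.012},{"hand":2.4,"travel":[3.3,-0.16,0],"twist":0},{"hand":2.4,"travel":[3.3,-0.17,0],"twist":0},{"hand":2.4,"travel":[0,0,3],"twist":0},{"hand":2.4,"travel":[0,0,2.6],"twist":0},{"hand":2.4,"travel":[0,0,0],"twist":0},{"hand":2.4,"travel":[0,0,0],"twist":0}]'; python3 -c "
from h import *
goal([.4769,-.0044,.071],1.457)
from station import vision
s=vision.snapshot('scene'); np.savez('scene5.npz',**s)
cv2.imwrite('pics/s5.png',cv2.resize(s['img'][160:280,230:390],(800,600),interpolation=cv2.INTER_CUBIC))"
```

```text
time: 10.4
eef_pos: [0.4772, -0.0057, 0.3007]
orientation: [0.175, 3.136, -0.0]
force: [0.1, -0.9, 0.6]
grip_width: 0.024
finger_force: 0.0
t 10.4 grasp [ 0.4774 -0.0057  0.1207] zaxis [ 1.1e-03 -1.0e-04 -1.0e+00] yaw_y 1.4594 q1,q6 [-0.089 -1.548]
travel cm [0.07 0.13 4.97] twist 0.002 w 0.024 ff 0.0 F [ 0.06 -0.89  0.58] T [ 0.071 -0.167  0.053]
```

View pics/s5.png

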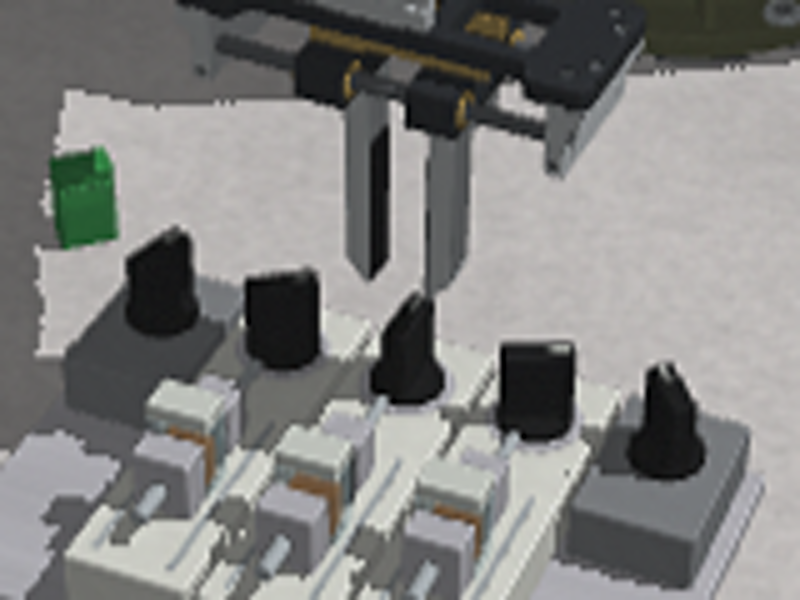

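Fingers (375,270)/(445,290) straddle the target bar (415,310); add 1.3 mm in y, descend, and grip.

```bash
python3 -m pendant '[{"hand":2.4,"travel":[0.05,0.13,0],"twist":0},{"hand":2.4,"travel":[0,0,2],"twist":0},{"hand":2.4,"travel":[0,0,2],"twist":0},{"hand":2.4,"travel":[0,0,0.95],"twist":0},{"hand":2.4,"travel":[0,0,0],"twist":0},{"hand":2.4,"travel":[0,0,0],"twist":0}]' ; python3 -c "
from h import *
goal([.4769,-.0044,.071],1.457)"; python3 -m pendant '[{"hand":0.8,"travel":[0,0,0],"twist":0},{"hand":0.8,"travel":[0,0,0],"twist":0},{"hand":0.8,"travel":[0,0,0],"twist":0},{"hand":0.8,"travel":[0,0,0],"twist":0}]' 40;  python3 -c "
from h import *
goal([.4769,-.0044,.071],1.457)"
```

```text
time: 11.2
eef_pos: [0.4767, -0.0043, 0.2509]
orientation: [0.172, 3.136, -0.0]
force: [0.0, -0.8, 0.5]
grip_width: 0.0237
finger_force: 0.0
t 11.2 grasp [ 0.4769 -0.0043  0.0709] zaxis [ 1.1e-03 -1.0e-04 -1.0e+00] yaw_y 1.4609 q1,q6 [-0.086 -1.547]
travel cm [ 0.   -0.01 -0.01] twist 0.004 w 0.0237 ff 0.0 F [ 0.03 -0.85  0.53] T [ 0.01  -0.134 -0.03 ]
time: 11.7
eef_pos: [0.4766, -0.0045, 0.2506]
orientation: [0.173, 3.136, -0.0]
force: [-1.4, -2.7, 5.9]
grip_width: 0.0118
finger_force: 40.0
t 11.7 grasp [ 0.4768 -0.0045  0.0706] zaxis [ 8.e-04 -3.e-04 -1.e+00] yaw_y 1.4609 q1,q6 [-0.086 -1.547]
travel cm [-0.01  0.01 -0.04] twist 0.004 w 0.0118 ff 40.0 F [-1.41 -2.71  5.86] T [-0.401  0.216 -0.16 ]
```

```bash
for i in 1 ; do python3 -m pendant '[{"hand":0.8,"travel":[0,0,0],"twist":0.06},{"hand":0.8,"travel":[0,0,0],"twist":0.06},{"hand":0.8,"travel":[0,0,0],"twist":0.06}]' >/dev/null; done; python3 -c "
from h import *
goal([.4769,-.0044,.071],1.457)"; python3 -m pendant '[{"hand":0.8,"travel":[0,0,0],"twist":0.06},{"hand":0.8,"travel":[0,0,0],"twist":0.06},{"hand":0.8,"travel":[0,0,0],"twist":0.06},{"hand":0.8,"travel":[0,0,0],"twist":0.06}]' >/dev/null; python3 -c "
from h import *
goal([.4769,-.0044,.071],1.457)"
```

```text
t 12.07 grasp [ 0.4768 -0.0045  0.0706] zaxis [ 8.e-04 -3.e-04 -1.e+00] yaw_y 1.2793 q1,q6 [-0.086 -1.365]
travel cm [-0.01  0.01 -0.04] twist -0.178 w 0.0118 ff 40.02 F [-0.41 -1.4   6.5 ] T [-0.315  0.177  0.137]
t 12.57 grasp [ 0.4768 -0.0044  0.0706] zaxis [ 8.e-04 -2.e-04 -1.e+00] yaw_y 1.0393 q1,q6 [-0.086 -1.125]
travel cm [-0.01  0.   -0.04] twist -0.418 w 0.0113 ff 40.02 F [-1.39 -1.01  5.68] T [-0.142  0.082  0.119]
```

```bash
cat > tz.py <<'E'
from station import telemetry
from scipy.spatial.transform import Rotation as Ro
import numpy as np
t=telemetry.sense(); R=Ro.from_rotvec(t["orientation"]).as_matrix()
a=1.4609+.04-np.arctan2(R[1,1],R[0,1])
l=f'{t["time"]:.2f} ang {a:.3f} Tz {t["torque"][2]:.3f} F {t["force"].round(1)} w {t["grip_width"]:.4f}'
print(l); open("tz.log","a").write(l+"\n")
E
python3 -m pendant '[{"hand":0.8,"travel":[0,0,0],"twist":0.04}]' >/dev/null; python3 tz.py
python3 -m pendant '[{"hand":0.8,"travel":[0,0,0],"twist":0.04}]' >/dev/null; python3 tz.py
python3 -m pendant '[{"hand":0.8,"travel":[0,0,0],"twist":0.04}]' >/dev/null; python3 tz.py
python3 -m pendant '[{"hand":0.8,"travel":[0,0,0],"twist":0.04}]' >/dev/null; python3 tz.py
```

```text
12.70 ang 0.501 Tz 0.199 F [-1.3  0.1  5.2] w 0.0116
12.82 ang 0.541 Tz 0.145 F [-0.9 -1.4  5.3] w 0.0118
12.95 ang 0.581 Tz 0.181 F [-0.7 -1.1  5.3] w 0.0119
13.07 ang 0.621 Tz 0.197 F [-0.3 -0.8  6.5] w 0.0119
```

```bash

python3 -m pendant '[{"hand":0.8,"travel":[0,0,0],"twist":0.02}]' >/dev/null; python3 tz.py
python3 -m pendant '[{"hand":0.8,"travel":[0,0,0],"twist":0.02}]' >/dev/null; python3 tz.py
python3 -m pendant '[{"hand":0.8,"travel":[0,0,0],"twist":0.02}]' >/dev/null; python3 tz.py
python3 -m pendant '[{"hand":0.8,"travel":[0,0,0],"twist":0.02}]' >/dev/null; python3 tz.py
python3 -m pendant '[{"hand":0.8,"travel":[0,0,0],"twist":0.02}]' >/dev/null; python3 tz.py
python3 -m pendant '[{"hand":0.8,"travel":[0,0,0],"twist":0.02}]' >/dev/null; python3 tz.py
```

```text
13.20 ang 0.641 Tz 0.196 F [-1.  -1.1  5.4] w 0.0117
13.32 ang 0.660 Tz 0.180 F [-0.2 -1.   5. ] w 0.0116
13.45 ang 0.680 Tz 0.108 F [-0.4  0.2  5. ] w 0.0115
13.57 ang 0.700 Tz 0.180 F [-0.3 -0.3  5.4] w 0.0117
13.70 ang 0.720 Tz 0.195 F [ 0.4 -0.6  5.2] w 0.0117
13.82 ang 0.740 Tz 0.162 F [-0.3  0.2  5.1] w 0.0117
```

```bash

python3 -m pendant '[{"hand":0.8,"travel":[0,0,0],"twist":0.02}]' >/dev/null; python3 tz.py
python3 -m pendant '[{"hand":0.8,"travel":[0,0,0],"twist":0.02}]' >/dev/null; python3 tz.py
python3 -m pendant '[{"hand":0.8,"travel":[0,0,0],"twist":0.02}]' >/dev/null; python3 tz.py
python3 -m pendant '[{"hand":0.8,"travel":[0,0,0],"twist":0.02}]' >/dev/null; python3 tz.py
python3 -m pendant '[{"hand":0.8,"travel":[0,0,0],"twist":0.02}]' >/dev/null; python3 tz.py
python3 -m pendant '[{"hand":0.8,"travel":[0,0,0],"twist":0.02}]' >/dev/null; python3 tz.py
```

```text
13.95 ang 0.760 Tz 0.130 F [-0.7 -0.9  6.1] w 0.0116
14.07 ang 0.780 Tz 0.144 F [-0.7  0.2  4.9] w 0.0119
14.20 ang 0.800 Tz 0.151 F [ 0.1 -0.4  5.2] w 0.0121
14.32 ang 0.820 Tz 0.153 F [0.2 0.3 4.8] w 0.0118
14.45 ang 0.840 Tz 0.168 F [-0.3 -0.7  5.9] w 0.0113
14.57 ang 0.860 Tz 0.190 F [-0.8 -0.9  5.5] w 0.0117
```

```bash

python3 -m pendant '[{"hand":0.8,"travel":[0,0,0],"twist":0.02}]' >/dev/null; python3 tz.py
python3 -m pendant '[{"hand":0.8,"travel":[0,0,0],"twist":0.02}]' >/dev/null; python3 tz.py
python3 -m pendant '[{"hand":0.8,"travel":[0,0,0],"twist":0.02}]' >/dev/null; python3 tz.py
python3 -m pendant '[{"hand":0.8,"travel":[0,0,0],"twist":0.02}]' >/dev/null; python3 tz.py
python3 -m pendant '[{"hand":0.8,"travel":[0,0,0],"twist":0.02}]' >/dev/null; python3 tz.py
python3 -m pendant '[{"hand":0.8,"travel":[0,0,0],"twist":0.02}]' >/dev/null; python3 tz.py
```

```text
14.70 ang 0.880 Tz 0.172 F [ 0.5 -0.9  5.3] w 0.0113
14.82 ang 0.900 Tz 0.207 F [-0.1 -0.8  5.1] w 0.0115
14.95 ang 0.920 Tz 0.150 F [-0.3  0.2  5.7] w 0.0119
15.07 ang 0.940 Tz 0.203 F [0.9 0.6 4.6] w 0.0116
15.20 ang 0.960 Tz 0.167 F [-0.4  0.2  5.9] w 0.0118
15.32 ang 0.980 Tz 0.173 F [ 0.6 -0.1  5.2] w 0.0119
```

```bash

python3 -m pendant '[{"hand":0.8,"travel":[0,0,0],"twist":0.02}]' >/dev/null; python3 tz.py
python3 -m pendant '[{"hand":0.8,"travel":[0,0,0],"twist":0.02}]' >/dev/null; python3 tz.py
python3 -m pendant '[{"hand":0.8,"travel":[0,0,0],"twist":0.02}]' >/dev/null; python3 tz.py
python3 -m pendant '[{"hand":0.8,"travel":[0,0,0],"twist":0.02}]' >/dev/null; python3 tz.py
python3 -m pendant '[{"hand":0.8,"travel":[0,0,0],"twist":0.02}]' >/dev/null; python3 tz.py
```

```text
15.45 ang 1.000 Tz 0.242 F [0.4 0.2 4.6] w 0.0118
15.57 ang 1.020 Tz 0.252 F [0.5 0.3 4.9] w 0.0118
15.70 ang 1.040 Tz 0.218 F [0.8 0.3 5.4] w 0.0118
15.82 ang 1.060 Tz 0.211 F [1.6 0.5 5.3] w 0.0117
15.95 ang 1.080 Tz 0.276 F [ 0.2 -0.   5.4] w 0.0117
```

```bash
cat > fit.py <<'E'
import re,numpy as np
from scipy.optimize import curve_fit
d=np.array([[float(x) for x in re.findall(r"ang (\S+) Tz (\S+)",l)[0]] for l in open("tz.log")])
f=lambda a,b,a0:b+.484*np.maximum(0,a-a0)
p,c=curve_fit(f,d[:,0],d[:,1],[.17,.95]); print(p,np.sqrt(np.diag(c)),"res",(d[:,1]-f(d[:,0],*p)).std(),"N now",44*(d[-1,0]-p[1]))
E
python3 fit.py
```

```text
[0.16988889 0.91666667] [0.00639431 0.02288279] res 0.026104659250177954 N now 7.1866666701320625
```

```bash

python3 -m pendant '[{"hand":0.8,"travel":[0,0,0],"twist":0.01}]' >/dev/null; python3 tz.py
python3 -m pendant '[{"hand":0.8,"travel":[0,0,0],"twist":0.01}]' >/dev/null; python3 tz.py; python3 fit.py
```

```text
16.07 ang 1.090 Tz 0.339 F [0.8 0.4 4.8] w 0.0119
16.20 ang 1.100 Tz 0.236 F [0.6 0.7 5.5] w 0.0118
[0.16988889 0.90490943] [0.00728842 0.02445068] res 0.029836838833643447 N now 8.583985293544103
```

About 8.6 N. Hold, release, and lift clear.

```bash
python3 -m pendant '[{"hand":0.8,"travel":[0,0,0],"twist":0},{"hand":2.2,"travel":[0,0,0],"twist":0},{"hand":2.2,"travel":[0,0,0],"twist":0},{"hand":2.2,"travel":[0,0,0],"twist":0},{"hand":2.2,"travel":[0,0,-2],"twist":0},{"hand":2.2,"travel":[0,0,-4],"twist":0},{"hand":2.2,"travel":[0,0,-5],"twist":0},{"hand":2.2,"travel":[0,0,-5],"twist":0},{"hand":2.2,"travel":[0,0,0],"twist":0},{"hand":2.2,"travel":[0,0,0],"twist":0}]'; python3 -c "
from h import *
from station import vision
s=vision.snapshot('scene')
cv2.imwrite('pics/s6.png',cv2.resize(s['img'][200:320,230:390],(800,600),interpolation=cv2.INTER_CUBIC))"
```

```text
time: 17.45
eef_pos: [0.4763, -0.0043, 0.4092]
orientation: [-1.734, -2.619, 0.001]
force: [0.6, -0.4, -0.1]
grip_width: 0.0219
finger_force: 0.0
```

View pics/s6.png

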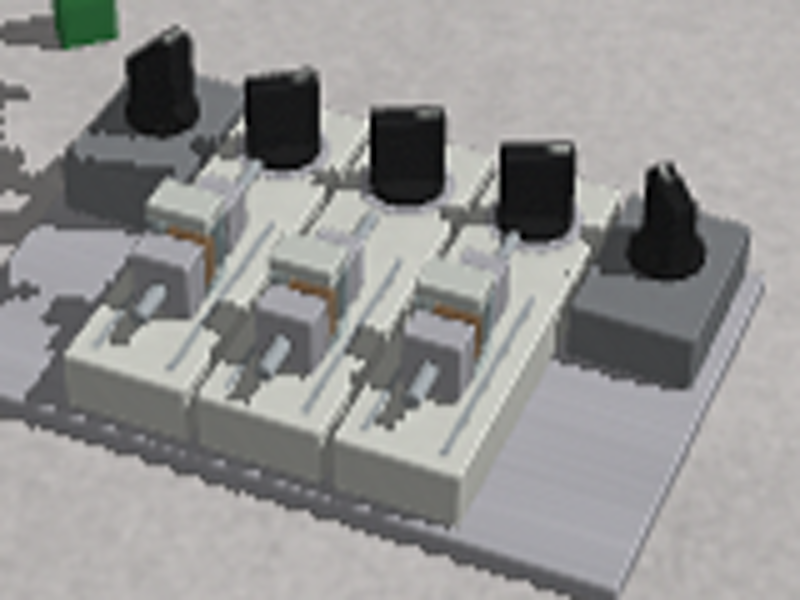

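The cell at (310,275) is upright against the stop, the jaw is closed on it, and the target knob at (408,155) is turned like its neighbours.

```bash
python3 -c "
from station import ticket
print(ticket.hand_in())"
```

```text
the job is handed in; nothing more can be done
None
```

The cell stands upright in the middle (empty) station, clamped at an estimated 8.6 N (from the knob torque), and the arm is clear; I handed the job in after about 17.5 s of robot time and got no verdict back.

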